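Click the flat-headed stake into the bench holder

TASK

Take the flat-headed steel stake out of the wooden rack and push it gently down into the stake holder until its collar sits fully home on the sleeve and the sprung ball has clicked into the groove of its tang, then let go of it. Do not ram it home (its height in the holder is not known beforehand, so feel for it), and leave the other stakes, the file and the soldering board alone.

Things in the scene. Friction and masses are not known exactly. Their poses are not given: they have to be found in the camera images.
- flat_stake: Stake with a rectangular flat-topped head, bare steel, about 0.4 kg, standing in one of the rack's 3 places, axes along the rack's. Origin at the centre of the collar's underside, z up. Collar 32 x 34 mm (x, y), z 0 to 6 mm; head 24 (x) x 34 (y) mm, z 6 to 40 mm: grip it across x, at about z = 27 mm. The same after a half turn about z.
- tang_foot (a point): Foot of the flat stake's tang, on its axis, 70 mm below the collar's underside. The tang is 16 (x) x 22 (y) mm; its last 10 mm narrow to 8 x 18 mm at the foot. Both its x faces have a groove for the ball, 3.8 mm deep, 8 to 20 mm below the collar's underside.
- holder: Stake holder fixed to the bench: grey base 110 x 110 x 50 mm, origin at the centre of its underside, z up. A steel sleeve 38 (x) x 42 (y) mm stands out of its middle, with an upright hole 17.2 (x) x 23.2 (y) mm on the base's axis; the tang goes in with its x along the holder's x, either way round. No more than 30 N of contact force in all on the holder, the ball's squeeze (up to 25 N) included.
- low_rim (a point): Point on the hole's axis 82 mm above the holder's underside: the lowest the sleeve's rim can be. The sleeve is clamped at a different height every time, its rim 0 to 38 mm above this point; how much is not reported and must be felt. The collar lands hard on the rim: go down at 15 mm/s or less and stop pushing at about 14 N.
- detent (a joint): Outward travel (m) of the sprung ball, radius 6 mm, which stands 3.8 mm into the hole from its +x wall, 14 mm below the rim (boss outside). 0: out, or in the groove; about 0.002: held back by the tang. The tang meets it with the collar 55 mm above the rim; passing takes 5 to 12 N, then a drag until, 5 mm above the rim, it drops into the groove. Clicked: under 0.0008, stake home.
- rack: Light wooden rack block, fixed, 64 (x) x 190 (y) x 80 mm high, origin at the centre of its underside, z up. Three upright holes 20 x 26 mm, 76 mm deep, in a row at y = -60, 0 and +60 mm; a stake stands in each with its collar on the block's top (z = 80 mm).
- dome_stake: Stake with a round mushroom dome head 30 mm across, top 40 mm above the collar's underside. Steel, 32 x 34 mm collar 6 mm thick on a 16 x 22 mm tang 70 mm long (plain, no groove). Origin at the centre of the collar's underside, z up. A bystander: leave it in the rack.
- horn_stake: Stake with a pointed cone head 26 mm across at its foot, tip 43 mm above the collar's underside. Steel, 32 x 34 mm collar 6 mm thick on a 16 x 22 mm tang 70 mm long (plain, no groove). Origin at the centre of the collar's underside, z up. A bystander: leave it in the rack.
- file: Hand file lying on the bench along its own y, 195 mm long: handle 20 mm thick at -y, flat blade at +y. Origin on the bench under it, near the handle's front end. A bystander.
- solder_board: Grey soldering board 120 (x) x 70 (y) x 16 mm lying on the bench with small filigree stars on it. Origin at the centre of its underside. A bystander.
Mind the look-alikes: they are no part of the job. Leave any blue or pink look-alike of the flat_stake alone. Of the things shaped like the holder, the grey one is meant.

How it is judged:
On the way, in this order (a step that is already met when the one before it is completed fails the run):
1. the flat-headed stake is lifted out of the rack (z of flat_stake in the frame of rack above 0.152 m), for 0.1 s.
2. its tang is in the holder's hole, holding the sprung ball back (value of joint detent above 0.0012 m and horizontal distance between flat_stake and holder below 0.006 m and angle between flat_stake's own z axis and vertical below 0.12 rad and z of flat_stake in the frame of holder below 0.175 m), for 0.1 s.
At the end, for the whole second after the job is handed in: The flat stake stands upright (0.06 rad) in the sleeve, centred within 4 mm and its x along the holder's x within 0.12 rad, the collar's underside 79 to 122.5 mm above the holder's underside, the ball back into the groove (detent below 0.8 mm), at rest and released (value of joint detent below 0.0008 m and horizontal distance between flat_stake and holder below 0.004 m and angle between flat_stake's own z axis and vertical below 0.06 rad and angle between the x axis of flat_stake and the x axis of holder, either way round below 0.12 rad and z of flat_stake in the frame of holder between 0.079 and 0.1225 m and linear speed of flat_stake below 0.01 m/s and contact force between flat_stake and the fingers below 0.2 N); the robot touches nothing.
It fails at once if the holder is loaded with more than 30 N in all (rammed or jammed) (contact force between holder and anything else above 30 N).
It fails at once if another stake is moved by more than 8 mm (distance of any of dome_stake, horn_stake from where it was at the start of the episode above 0.008 m).
It fails at once if the file or the soldering board is moved by more than 10 mm (distance of any of file, solder_board from where it was at the start of the episode above 0.01 m).
It also fails if it takes over 48 s, if anything falls off the work surface, if the arm or the gripper's body presses on something with over 40 N, if the wrist force passes 120 N, or if a joint passes its speed limit or range.

ROBOT

A 7-joint arm with a two-finger parallel gripper is mounted at the origin on the work surface. World frame = base frame: x ahead of the robot, y to its left, z up, the work surface at z = 0. Lengths are in m, angles in rad, forces in N, time in s.
With the tool pointing down it reaches from about 0.4 to 0.9 m from the base axis. Payload 5.6 kg.
Tool frame: the origin (TCP) lies at the very end of the fingers, on their centre line; the grasp point (between the pads) lies 19 mm behind it; z points along the fingers, y is the direction in which the jaws open and shut (so a half turn about z gives the same grasp; the last joint's range is limited). The gripper opens to 92 mm and grips with 3 to 60 N. Pads are 20 mm wide; open, the fingers measure 128 mm over their backs; the gripper's body (75 mm by 189 mm) begins 69 mm behind the grasp point.
Start: joints at [-1.369, 0.468, -0.012, 1.603, 0.006, 1.071, -0.056], TCP at [0.158, 0.631, 0.215] pointing down, gripper open.
Joint ranges: [-2.53, 2.53], [-0.31, 2.02], [-1.57, 1.55], [0.28, 2.44], [-1.29, 4.43], [0.15, 1.84], [-2.92, 2.92]. Speed limits (rad/s): [2.57, 2.57, 3.14, 3.14, 3.14, 3.14, 3.14].

INTERFACE

Orientations are given as a rotation vector (axis times angle).
In Python, from workcell import r gives the robot as it stands.
- The arm moves only by the shell command python3 -m pendant 'ROWS' [OPENING] [FORCE]. ROWS is JSON, a list of rows, each an object with "delta_pos": the shift along the world's x, y, z in cm, a list of three; "turn": the turn about the world's z in rad. In form: [{"delta_pos": [dx, dy, dz], "turn": turn}, ...]. A call has 1 to 5 rows; each row shifts and turns the commanded pose from where the row before left it; what a row does not reach is not made up. A row lasts 1/12 s, in which the tool goes at most 41.7 mm and 7.16 degrees, less where a joint would pass 70% of its speed; a pose out of reach is approached as far as the arm can. A call is refused whole if a number of a shift passes 4.17 or a number of a turn 0.125, either way. A call with a gripper value outside its range is refused whole. OPENING is the closure in counts, from 0 (fully open) to 255 (shut), set as the call begins (- or left out, the last holds). The fingers move at their own pace and stop on an object; FORCE is the grip in N (left out, the last holds). Time passes only in rows, so rows that do not move let the fingers close. It gives the time, the measured TCP pose, the force and the opening at its end, in the units of the state.
- r.sense(): the state, without advancing time (a new reading comes with each control period).
- r.grab_frame(name): name is "scene" or "top"; returns (picture, depth): 480x640x3 uint8, red, green, blue; 480x640 float32, m along the optical axis (not along the pixel's ray), 0 where there is no reading.
- r.get_calibration(name): a dict with "fx", "fy", "cx", "cy" (pixels), "dist" ([k1, k2, p1, p2, k3] as OpenCV has them; the pictures are not rectified), "cam_to_world" (4x4, takes a point from camera to world coordinates). Camera axes: x right, y down, z forward; pixel columns grow to the right and rows downward; lengths in m; the calibration is good to about 2 mm. A picture is of the moment at which its call begins. get_calibration takes no time and is no camera call.
- r.close_job(): hands the job in, once; it reports no verdict.
Trained networks look in the newest picture that a camera, given by its name, has taken for a name from the list of things; names that differ only in an ending like _2 or _b are one class to them, and where a whole thing is asked for, a point or a joint stands for the part that bears it (a point fixed in the world has none). Each returns a list of dicts, best first, with "confidence" (0 to 1); they miss things now and then, are a little off and sometimes report something else, mostly with a low value. They report only what shows in the picture. A call takes as long as a camera call. They do not tell look-alikes from the thing itself.
- r.look_for(camera, query): "xy" ([column, row] in pixels, amid what is visible of it).
- r.silhouettes(camera, query): "region" (480x640 bool, what is visible of it) and "xy" ([column, row] in pixels, amid what is visible of it).
- r.landmark_of(camera, query): "xy" ([column, row] in pixels: a listed point, or the origin of a listed thing).
The state is a dict: "clock": time; "joint_positions": joint angles; "joint_velocities": joint speeds; "tau": joint torques, N m; "tcp_pos": TCP position; "orientation": TCP orientation; "ft_force": force on the tool from outside, world axes, zero at the start; "torque": the same for the moment, N m; "grip_width": finger opening in m.
Only numpy, scipy, OpenCV 4.12 (cv2) and the standard library are available. Lean on these libraries where they do the work, as an engineer would, in place of code of your own. Each camera call takes 0.05 s, during which the arm holds its last target. There are 200 camera calls.

## Working session

There is one attempt and no reset: what is moved stays moved. The work goes in short steps, Python scripts to look and compute and a shell command to move; the robot and the scene stay as the last step left them, time stands still between calls to the robot, and variables do not carry over. Pictures are saved under pics/ and viewed, about 8 in all and at most 12, crops included, and the job is handed in when it is done.

```bash
ls; mkdir -p pics
cat > h.py <<'E'
import numpy as np, cv2
from workcell import r
def K(n):
    c=r.get_calibration(n); return c,np.array([[c["fx"],0,c["cx"]],[0,c["fy"],c["cy"]],[0,0,1]]),np.array(c["dist"],float),np.array(c["cam_to_world"])
def ray(n,xy):
    c,k,d,T=K(n); p=cv2.undistortPoints(np.array([[xy]],float),k,d)[0,0]
    return T[:3,3],T[:3,:3]@np.array([p[0],p[1],1.])
def at_z(n,xy,z):
    o,v=ray(n,xy); return o+v*(z-o[2])/v[2]
def cloud(n,dep):
    c,k,d,T=K(n); vv,uu=np.mgrid[:480,:640]
    p=cv2.undistortPoints(np.stack([uu.ravel(),vv.ravel()],1).astype(float)[:,None],k,d)[:,0]
    P=np.c_[p,np.ones(len(p))]*dep.ravel()[:,None]
    W=P@T[:3,:3].T+T[:3,3]; W[dep.ravel()==0]=np.nan
    return W.reshape(480,640,3)
E
python3 - <<'E'
from h import *
s=r.sense();print(s)
for n in("scene","top"):
    im,d=r.grab_frame(n);cv2.imwrite(f"pics/{n}0.png",im[...,::-1]);np.save(f"{n}0.npy",d);np.save(f"{n}im.npy",im)
    print(n,K(n)[3].round(3).tolist())
    for q in("flat_stake","holder","rack","dome_stake","horn_stake"):
        print(q,[(np.round(a["xy"]).tolist(),round(a["confidence"],2)) for a in r.look_for(n,q)])
E
```

```text
pics
{'clock': 0.0, 'joint_positions': array([-1.36895097,  0.46838847, -0.01159442,  1.60364831,  0.00602041,
        1.0713793 , -0.05633065]), 'joint_velocities': array([ 6.99343788e-04, -1.14821140e-03, -7.64679363e-04,  5.59957988e-04,
        6.95780378e-04,  3.35407719e-05,  1.61379055e-03]), 'tau': array([ 3.57624376e-04, -5.20563877e+01, -1.27735533e-02, -2.43748212e+01,
       -5.68276865e-02,  1.70703989e-02,  1.48931454e-04]), 'tcp_pos': array([0.15749965, 0.63001702, 0.2136228 ]), 'orientation': array([-3.83776932e-01, -3.11798903e+00,  2.80844638e-03]), 'ft_force': array([-0.03998728,  0.18237268, -1.36996552]), 'torque': array([-0.01277656, -0.01617004,  0.08706134]), 'grip_width': 0.0917450001175331}
scene [[-0.73, 0.356, -0.584, 0.962], [0.683, 0.407, -0.606, 0.494], [0.021, -0.841, -0.54, 0.497], [0.0, 0.0, 0.0, 1.0]]
flat_stake [([496.0, 344.0], 0.93), ([430.0, 382.0], 0.7), ([412.0, 288.0], 0.69)]
holder [([324.0, 183.0], 0.93), ([268.0, 214.0], 0.83)]
rack [([392.0, 310.0], 0.75), ([390.0, 270.0], 0.38)]
dome_stake [([393.0, 267.0], 0.77)]
horn_stake [([375.0, 251.0], 0.72)]
top [[-0.027, -0.992, 0.121, 0.407], [-1.0, 0.027, -0.002, 0.052], [-0.001, -0.121, -0.993, 0.996], [0.0, 0.0, 0.0, 1.0]]
flat_stake [([143.0, 179.0], 0.91), ([201.0, 228.0], 0.7), ([130.0, 251.0], 0.7), ([359.0, 289.0], 0.19)]
holder [([478.0, 370.0], 0.94), ([454.0, 259.0], 0.69), ([249.0, 251.0], 0.22)]
rack [([248.0, 253.0], 0.89), ([344.0, 140.0], 0.43)]
dome_stake [([236.0, 248.0], 0.67)]
horn_stake [([273.0, 260.0], 0.71)]
```

View pics/scene0.png

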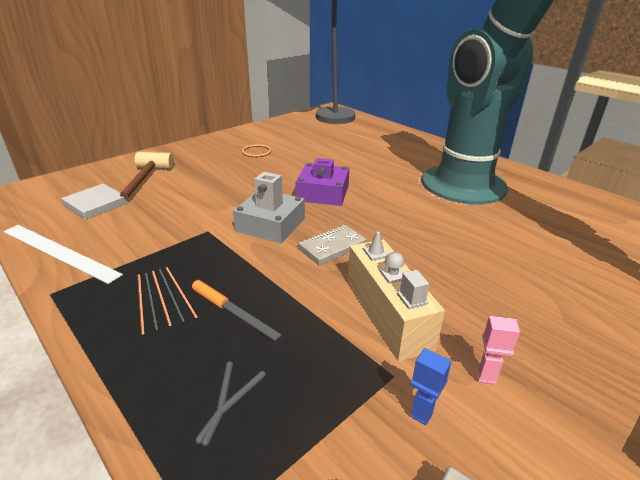

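View pics/top0.png

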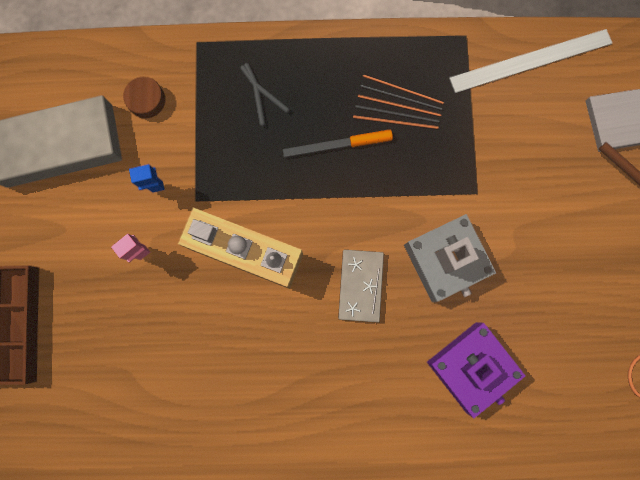

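The flat-headed stake candidates in the top view are blue (143,179), pink (130,251), and bare steel in the rack (201,228). The steel one fits. Of the holders, the grey one at (454,259) is meant, not the purple one at (478,370). Next I'll measure both and confirm in a crop.

Run:
```python
from h import *
im=np.load("topim.npy");d=np.load("top0.npy");W=cloud("top",d)
def rect(m,name):
    m=cv2.morphologyEx(m.astype(np.uint8),cv2.MORPH_OPEN,np.ones((2,2)))
    P=W[m>0]; 
    R=cv2.minAreaRect((P[:,:2]*1000).astype(np.float32)); print(name,len(P),np.round(R[0],1),np.round(R[1],1),round(R[2],1),"z",np.nanmedian(P[:,2]).round(4),"mean",P.mean(0).round(4))
def box(x0,y0,x1,y1):
    b=np.zeros((480,640),bool);b[y0:y1,x0:x1]=1;return b
Z=W[...,2]
rect(box(170,195,310,295)&(abs(Z-.08)<.012)&np.isfinite(Z),"racktop")
rect(box(180,210,222,250)&(Z>.108),"flathead")
rect(box(395,205,505,310)&(abs(Z-.05)<.008),"basetop")
rect(box(395,205,505,310)&(Z>.075),"sleeve")
b=box(395,205,505,310); print("zs",np.nanpercentile(Z[b&(Z>.07)],[5,50,90,99]).round(4))
for n,xys in(("top",[(201,228),(454,259)]),):
  for q in("rack","holder","flat_stake","low_rim"):
    for a in r.landmark_of(n,q)[:3]: print(q,np.round(a["xy"],1),round(a["confidence"],2))
c1=cv2.resize(im[200:300,170:310],None,fx=3.5,fy=3.5,interpolation=cv2.INTER_CUBIC)[:,:400];c2=cv2.resize(im[205:305,400:500],None,fx=3.5,fy=3.5,interpolation=cv2.INTER_CUBIC)
cv2.imwrite("pics/crop.png",np.hstack([c1,c2])[...,::-1])
```

```text
racktop 3832 [nan nan] [0. 0.] 0.0 z 0.0793 mean [nan nan nan]
flathead 346 [540.9 236.8] [37.1 23.5] 65.9 z 0.1186 mean [0.5386 0.2332 0.117 ]
basetop 3462 [ 492.6 -177.6] [113.3 126.2] 24.3 z 0.0492 mean [nan nan nan]
sleeve 771 [ 499.6 -175.3] [51.7 61. ] 24.2 z 0.1108 mean [nan nan nan]
zs [0.0774 0.1109 0.1137 0.1154]
rack [246.3 254. ] 0.82
holder [471.  369.2] 0.88
holder [448.4 258. ] 0.68
flat_stake [130.6 247.3] 0.96
flat_stake [204.4 229.1] 0.83
flat_stake [147.  179.6] 0.7
low_rim [484.4 369. ] 0.83
low_rim [455.  257.3] 0.81
```

View pics/crop.png

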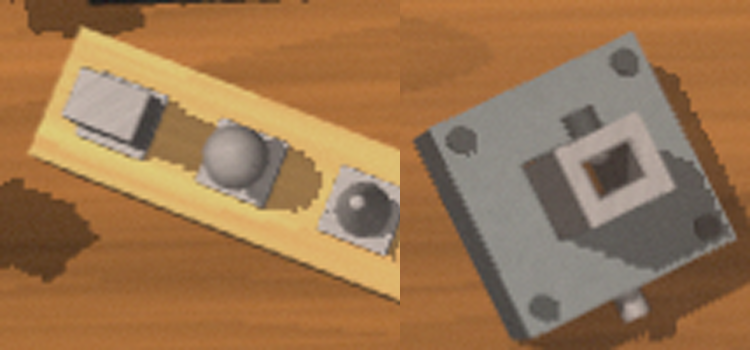

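The crop confirms it: the bare steel flat head is in the rack's left place. On the grey holder the ball boss (+x) faces the top of the image. Now a refined fit for both.

```bash
cat > fit.py <<'E'
from h import *
def run(n,im,d):
    W=cloud(n,d);Z=W[...,2];hs=cv2.cvtColor(im,cv2.COLOR_RGB2HSV)
    def rect(m,name,z):
        k,l,st,_=cv2.connectedComponentsWithStats(m.astype(np.uint8),connectivity=4); i=1+np.argmax(st[1:,4]); m=l==i
        v,u=np.nonzero(m); P=np.array([at_z(n,(a,b),z)[:2] for a,b in zip(u,v)])*1000
        h=cv2.convexHull(P.astype(np.float32)); R=cv2.minAreaRect(h); print(n,name,m.sum(),np.round(R[0],1),np.round(R[1],1),round(R[2],1),"mean",P.mean(0).round(1),"z",np.nanmean(Z[m]).round(4),np.nanstd(Z[m]).round(4))
    return W,Z,hs,rect
E
python3 - <<'E'
from fit import *
im=np.load("topim.npy");W,Z,hs,rect=run("top",im,np.load("top0.npy"))
def box(x0,y0,x1,y1):
    b=np.zeros((480,640),bool);b[y0:y1,x0:x1]=1;return b
rect(box(170,195,310,295)&(Z>.072),"rack all",.08)
b=box(184,212,222,248)
for t in(.112,.115,.117): rect(b&(Z>t),"head",.12)
b=box(395,205,505,310)
rect(b&(abs(Z-.05)<.01)|(b&(Z>.058)),"base",.05)
for t in(.095,.105,.108): rect(b&(Z>t),"rim",.113)
zz=Z[b&(Z>.095)];print(np.histogram(zz,bins=np.arange(.095,.125,.002)))
# rim colour
print(im[255:258,440:475].mean(0).astype(int).tolist())
# hole
hole=box(445,245,470,268)&(Z<.1); rect(hole,"hole(dark)",.113)
E
```

```text
Traceback (most recent call last):
  File "fit.py", line 6, in rect
    v,u=np.nonzero(m); P=np.array([at_z(n,(a,b),z)[:2] for a,b in zip(u,v)])*1000
                                   ~~~~^^^^^^^^^^^
  File "h.py", line 9, in at_z
    o,v=ray(n,xy); return o+v*(z-o[2])/v[2]
        ~~~^^^^^^
  File "h.py", line 6, in ray
    c,k,d,T=K(n); p=cv2.undistortPoints(np.array([[xy]],float),k,d)[0,0]
            ~^^^
  File "h.py", line 4, in K
    c=r.get_calibration(n); return c,np.array([[c["fx"],0,c["cx"]],[0,c["fy"],c["cy"]],[0,0,1]]),np.array(c["dist"],float),np.array(c["cam_to_world"])
ValueError: time passes only in moves, steps and waits
```

```bash
sed -i 's/^def K/import functools\n@functools.cache\ndef K/' h.py
python3 - <<'E'
from fit import *
im=np.load("topim.npy");W,Z,hs,rect=run("top",im,np.load("top0.npy"))
def box(x0,y0,x1,y1):
    b=np.zeros((480,640),bool);b[y0:y1,x0:x1]=1;return b
rect(box(170,195,310,295)&(Z>.072),"rack all",.08)
b=box(184,212,222,248)
for t in(.112,.115,.117): rect(b&(Z>t),"head",.12)
b=box(395,205,505,310)
rect(b&(abs(Z-.05)<.01)|(b&(Z>.058)),"base",.05)
for t in(.095,.105,.108): rect(b&(Z>t),"rim",.113)
zz=Z[b&(Z>.095)];print(np.histogram(zz,bins=np.arange(.095,.125,.002)))
hole=box(445,245,470,268)&(Z<.1); rect(hole,"hole(dark)",.113)
E
```

```text
top rack all 4652 [516.8 179.8] [189.8  64.6] 67.0 mean [516.4 179.2] z 0.0859 0.0135
top head 337 [540.1 234.4] [33.9 24.2] 66.0 mean [540.  234.5] z 0.1188 0.0017
top head 326 [540.3 234.8] [33.1 24.2] 66.0 mean [540.2 234.8] z 0.119 0.0014
top head 299 [540.5 234.8] [33.  23.8] 66.8 mean [540.6 235.2] z 0.1192 0.0012
top base 4349 [ 492.8 -166.6] [110.5 112.1] 24.1 mean [ 492.5 -166.9] z 0.0598 0.0223
top rim 664 [ 497.7 -163.4] [49.3 44.6] 23.9 mean [ 495.1 -164.7] z 0.1098 0.0046
top rim 547 [ 498.2 -164.4] [49.2 42.5] 23.9 mean [ 494.  -166.5] z 0.1117 0.0022
top rim 498 [ 493.1 -167.2] [37.3 41.9] 24.5 mean [ 493.1 -167.4] z 0.1122 0.0016
(array([ 15,  13,  21,  28,  36,  33,  35,  96, 229, 139,  19,   0,   0,
         0]), array([0.095, 0.097, 0.099, 0.101, 0.103, 0.105, 0.107, 0.109, 0.111,
       0.113, 0.115, 0.117, 0.119, 0.121, 0.123]))
top hole(dark) 121 [ 492.6 -166.3] [16.5 19.1] 24.6 mean [ 492.3 -166.3] z 0.0601 0.0314
```

```bash
python3 -m pendant '[{"delta_pos":[2.4,-2.47,0],"turn":-0.108},{"delta_pos":[2.4,-2.47,0],"turn":-0.108},{"delta_pos":[2.4,-2.47,0],"turn":-0.108},{"delta_pos":[2.4,-2.47,0],"turn":-0.108},{"delta_pos":[2.4,-2.47,0],"turn":-0.108}]' 0
python3 -m pendant '[{"delta_pos":[2.4,-2.47,0],"turn":-0.108},{"delta_pos":[2.4,-2.47,0],"turn":-0.108},{"delta_pos":[2.4,-2.47,0],"turn":-0.108},{"delta_pos":[2.4,-2.47,0],"turn":-0.108},{"delta_pos":[2.4,-2.47,0],"turn":-0.108}]'
python3 -m pendant '[{"delta_pos":[2.4,-2.47,0],"turn":-0.108},{"delta_pos":[2.4,-2.47,0],"turn":-0.108},{"delta_pos":[2.4,-2.47,0],"turn":-0.108},{"delta_pos":[2.4,-2.47,0],"turn":-0.108},{"delta_pos":[2.4,-2.47,0],"turn":-0.108}]'
python3 -m pendant '[{"delta_pos":[2.2,-2.4,0],"turn":-0.107},{"delta_pos":[0,0,0],"turn":0},{"delta_pos":[0,0,0],"turn":0}]'
```

```text
clock: 1.22
tcp_pos: [0.2785, 0.5059, 0.2148]
orientation: [-1.209, -2.9, -0.001]
ft_force: [0.4, 0.2, -0.1]
grip_width: 0.092
clock: 1.63
tcp_pos: [0.3986, 0.3824, 0.2149]
orientation: [-1.939, -2.472, -0.001]
ft_force: [0.2, -0.3, 0.2]
grip_width: 0.0918
clock: 2.05
tcp_pos: [0.5186, 0.2589, 0.2149]
orientation: [-2.528, -1.865, -0.001]
ft_force: [0.8, 0.6, -1.1]
grip_width: 0.0919
clock: 2.3
tcp_pos: [0.5408, 0.2341, 0.2146]
orientation: [2.622, 1.729, 0.0]
ft_force: [-1.0, 0.5, -0.5]
grip_width: 0.0921
```

```bash
python3 -m pendant '[{"delta_pos":[-0.05,0.08,-3],"turn":0},{"delta_pos":[0,0,-3],"turn":0},{"delta_pos":[0,0,-3],"turn":0},{"delta_pos":[0,0,-2.5],"turn":0},{"delta_pos":[0,0,-1.1],"turn":0}]'
python3 -m pendant '[{"delta_pos":[0,0,0],"turn":0}]'
python3 -c "
from h import *
im,d=r.grab_frame('scene');cv2.imwrite('pics/g.png',cv2.resize(im[180:380,300:520],None,fx=2.5,fy=2.5)[...,::-1])"
```

```text
clock: 2.72
tcp_pos: [0.536, 0.2378, 0.0853]
orientation: [-2.615, -1.738, 0.008]
ft_force: [-0.3, -0.9, 0.3]
grip_width: 0.0921
clock: 2.8
tcp_pos: [0.5366, 0.2375, 0.0861]
orientation: [-2.616, -1.737, 0.008]
ft_force: [-1.7, -0.1, -0.6]
grip_width: 0.0922
```

View pics/g.png

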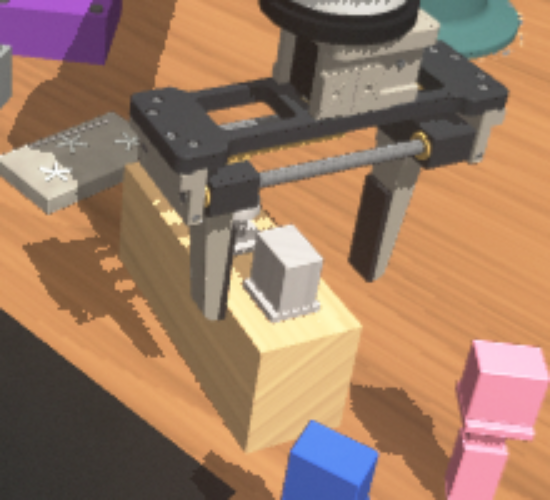

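The view shows the open jaws straddling the steel head (285,270), about 4 mm off along the jaw line according to the pose. I'll correct that and then close gently.

```bash
python3 -m pendant '[{"delta_pos":[0.37,-0.26,0.2],"turn":0},{"delta_pos":[0,0,0],"turn":0},{"delta_pos":[0,0,0],"turn":0}]'; python3 -c "
from h import *
print(r.sense())"
```

```text
clock: 3.1
tcp_pos: [0.5442, 0.2347, 0.0925]
orientation: [2.62, 1.734, 0.005]
ft_force: [-0.1, 0.1, 0.7]
grip_width: 0.0914
{'clock': 3.1, 'joint_positions': array([-0.8000838 ,  0.54599812,  0.44267057,  1.86574048, -0.31708051,
        0.79583979, -0.59164086]), 'joint_velocities': array([-0.00064389,  0.0045937 , -0.00675055,  0.0110944 , -0.0020206 ,
       -0.00113263,  0.00150357]), 'tau': array([ 2.54632771e-02, -4.78838754e+01,  6.09497935e+00, -1.90414810e+01,
       -3.15208000e-02, -4.03988734e-02,  8.35601357e-03]), 'tcp_pos': array([0.54419263, 0.23465767, 0.09248391]), 'orientation': array([2.61950138, 1.73387057, 0.00532289]), 'ft_force': array([-0.11915162,  0.08821231,  0.67106708]), 'torque': array([-0.0479332 ,  0.01961814,  0.00914351]), 'grip_width': 0.09144584374858197}
```

```bash
python3 -m pendant '[{"delta_pos":[-0.38,0.02,-0.4],"turn":0},{"delta_pos":[0,0,0],"turn":0},{"delta_pos":[0,0,0],"turn":0},{"delta_pos":[0,0,0],"turn":0}]'
```

```text
clock: 3.43
tcp_pos: [0.5389, 0.2346, 0.0867]
orientation: [-2.619, -1.735, -0.0]
ft_force: [0.7, -0.7, -0.1]
grip_width: 0.0917
```

```bash
python3 -m pendant '[{"delta_pos":[0.12,0,0.1],"turn":0},{"delta_pos":[0,0,0],"turn":0},{"delta_pos":[0,0,0],"turn":0},{"delta_pos":[0,0,0],"turn":0},{"delta_pos":[0,0,0],"turn":0}]' 255 50
python3 -m pendant '[{"delta_pos":[0,0,0],"turn":0},{"delta_pos":[0,0,0],"turn":0},{"delta_pos":[0,0,0],"turn":0},{"delta_pos":[0,0,0],"turn":0},{"delta_pos":[0,0,0],"turn":0}]'
```

```text
clock: 3.85
tcp_pos: [0.5402, 0.2345, 0.0875]
orientation: [2.619, 1.734, -0.0]
ft_force: [-0.3, -0.0, -0.3]
grip_width: 0.0607
clock: 4.27
tcp_pos: [0.5402, 0.2345, 0.0876]
orientation: [2.619, 1.734, -0.0]
ft_force: [0.5, -0.3, -0.4]
grip_width: 0.0278
```

```bash
python3 -m pendant '[{"delta_pos":[0,0,0],"turn":0},{"delta_pos":[0,0,0],"turn":0},{"delta_pos":[0,0,0],"turn":0}]'
python3 -m pendant '[{"delta_pos":[0,0,0.5],"turn":0},{"delta_pos":[0,0,1],"turn":0},{"delta_pos":[0,0,1],"turn":0},{"delta_pos":[0,0,1.5],"turn":0},{"delta_pos":[0,0,1.5],"turn":0}]'
python3 -m pendant '[{"delta_pos":[0,0,2],"turn":0},{"delta_pos":[0,0,2],"turn":0},{"delta_pos":[0,0,2],"turn":0},{"delta_pos":[0,0,1.5],"turn":0},{"delta_pos":[0,0,0],"turn":0}]'
```

```text
clock: 4.52
tcp_pos: [0.5403, 0.2345, 0.0876]
orientation: [2.619, 1.734, 0.0]
ft_force: [-0.1, 0.8, -0.7]
grip_width: 0.0236
clock: 4.93
tcp_pos: [0.5399, 0.2343, 0.1436]
orientation: [2.619, 1.734, -0.001]
ft_force: [1.2, -0.1, -4.4]
grip_width: 0.0235
clock: 5.35
tcp_pos: [0.5421, 0.2351, 0.2218]
orientation: [2.62, 1.734, 0.011]
ft_force: [0.4, -0.1, -4.3]
grip_width: 0.0239
```

```bash
python3 -m pendant '[{"delta_pos":[-0.35,-2.87,0.7],"turn":0.059},{"delta_pos":[-0.35,-2.87,0.7],"turn":0.059},{"delta_pos":[-0.35,-2.87,0.7],"turn":0.059},{"delta_pos":[-0.35,-2.87,0],"turn":0.059},{"delta_pos":[-0.35,-2.87,0],"turn":0.059}]'
python3 -m pendant '[{"delta_pos":[-0.35,-2.87,0],"turn":0.059},{"delta_pos":[-0.35,-2.87,0],"turn":0.059},{"delta_pos":[-0.35,-2.87,0],"turn":0.059},{"delta_pos":[-0.35,-2.87,0],"turn":0.059},{"delta_pos":[-0.35,-2.87,0],"turn":0.059}]'
python3 -m pendant '[{"delta_pos":[-0.35,-2.87,0],"turn":0.059},{"delta_pos":[-0.35,-2.87,0],"turn":0.059},{"delta_pos":[-0.35,-2.87,0],"turn":0.059},{"delta_pos":[-0.35,-2.87,0],"turn":0.059}]'
python3 -m pendant '[{"delta_pos":[0,0,0],"turn":0},{"delta_pos":[0,0,0],"turn":0},{"delta_pos":[0,0,0],"turn":0},{"delta_pos":[0,0,0],"turn":0}]'
```

```text
clock: 5.77
tcp_pos: [0.522, 0.0896, 0.2385]
orientation: [-2.333, -2.104, -0.0]
ft_force: [0.5, -0.5, -5.1]
grip_width: 0.0237
clock: 6.18
tcp_pos: [0.5041, -0.0538, 0.2381]
orientation: [-1.998, -2.423, 0.0]
ft_force: [-0.1, 0.5, -5.2]
grip_width: 0.0235
clock: 6.52
tcp_pos: [0.4902, -0.1684, 0.2381]
orientation: [-1.699, -2.642, -0.0]
ft_force: [0.7, 0.2, -4.5]
grip_width: 0.0235
clock: 6.85
tcp_pos: [0.4912, -0.1658, 0.2382]
orientation: [-1.701, -2.64, -0.0]
ft_force: [0.5, -1.1, -4.9]
grip_width: 0.0237
```

```bash
python3 -m pendant '[{"delta_pos":[0.19,-0.15,-1],"turn":0},{"delta_pos":[0,0,-1.5],"turn":0},{"delta_pos":[0,0,-1],"turn":0},{"delta_pos":[0,0,0],"turn":0},{"delta_pos":[0,0,0],"turn":0}]'
python3 -c "
from h import *
for n in('scene','top'):
    im,d=r.grab_frame(n);np.save(n+'1im.npy',im);np.save(n+'1.npy',d)
    if n=='scene': a=cv2.resize(im[110:250,200:360],None,fx=2.5,fy=2.5,interpolation=cv2.INTER_CUBIC)
    else: b=cv2.resize(im[190:330,390:530],None,fx=2.5,fy=2.5,interpolation=cv2.INTER_CUBIC)
cv2.imwrite('pics/h.png',np.hstack([a,b])[...,::-1]);print(r.sense()['tcp_pos'],r.sense()['ft_force'])"
```

```text
clock: 7.27
tcp_pos: [0.4927, -0.1682, 0.2028]
orientation: [-1.701, -2.639, 0.002]
ft_force: [0.1, 0.3, -4.8]
grip_width: 0.0239
[ 0.49347354 -0.16879113  0.20388757] [-0.0660484  -0.64068545 -5.07420872]
```

View pics/h.png

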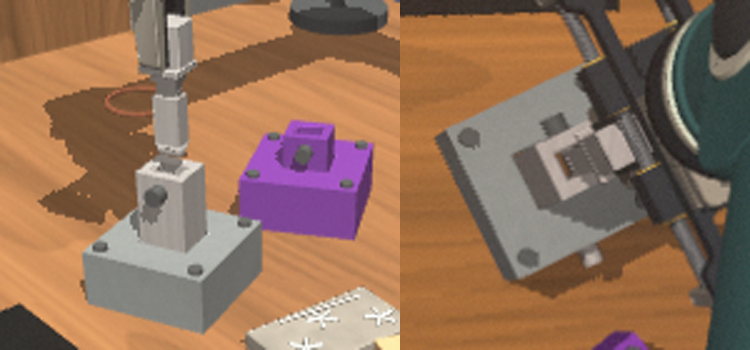

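The scene crop shows the tang foot at (170,160), centred just above the grey sleeve's hole at (171,172). I'll trim y and descend slowly.

```bash
python3 -m pendant '[{"delta_pos":[0,0.13,0],"turn":0},{"delta_pos":[0,0,-0.12],"turn":0},{"delta_pos":[0,0,-0.12],"turn":0},{"delta_pos":[0,0,-0.12],"turn":0},{"delta_pos":[0,0,-0.12],"turn":0}]'
python3 -m pendant '[{"delta_pos":[0,0,-0.12],"turn":0},{"delta_pos":[0,0,-0.12],"turn":0},{"delta_pos":[0,0,-0.12],"turn":0},{"delta_pos":[0,0,-0.12],"turn":0},{"delta_pos":[0,0,-0.12],"turn":0}]'
```

```text
clock: 7.78
tcp_pos: [0.4931, -0.1675, 0.1988]
orientation: [1.703, 2.64, 0.0]
ft_force: [-0.5, 0.0, -5.3]
grip_width: 0.0237
clock: 8.2
tcp_pos: [0.4931, -0.1675, 0.1926]
orientation: [1.703, 2.64, -0.0]
ft_force: [0.2, 0.4, -3.9]
grip_width: 0.0238
```

```bash
python3 -m pendant '[{"delta_pos":[0,0,-0.12],"turn":0},{"delta_pos":[0,0,-0.12],"turn":0},{"delta_pos":[0,0,-0.12],"turn":0},{"delta_pos":[0,0,-0.12],"turn":0},{"delta_pos":[0,0,-0.12],"turn":0}]'
```

```text
clock: 8.62
tcp_pos: [0.4933, -0.1677, 0.1868]
orientation: [1.703, 2.639, -0.0]
ft_force: [0.5, -0.8, -4.2]
grip_width: 0.024
```

```bash
python3 -m pendant '[{"delta_pos":[0,0,-0.12],"turn":0},{"delta_pos":[0,0,-0.12],"turn":0},{"delta_pos":[0,0,-0.12],"turn":0}]'
```

```text
clock: 8.87
tcp_pos: [0.4935, -0.168, 0.1834]
orientation: [1.702, 2.638, -0.0]
ft_force: [0.7, -1.0, -2.6]
grip_width: 0.0238
```

```bash
python3 -m pendant '[{"delta_pos":[0.03,-0.06,-0.06],"turn":0},{"delta_pos":[0,0,-0.12],"turn":0},{"delta_pos":[0,0,-0.12],"turn":0}]'
```

```text
clock: 9.12
tcp_pos: [0.494, -0.1685, 0.1805]
orientation: [1.702, 2.638, 0.0]
ft_force: [0.7, -2.6, 0.9]
grip_width: 0.0236
```

```bash
python3 -m pendant '[{"delta_pos":[0,0,-0.12],"turn":0},{"delta_pos":[0,0,-0.12],"turn":0},{"delta_pos":[0,0,-0.12],"turn":0}]'
```

```text
clock: 9.37
tcp_pos: [0.494, -0.1685, 0.1768]
orientation: [1.702, 2.638, 0.0]
ft_force: [2.7, -3.8, -2.3]
grip_width: 0.0237
```

```bash
python3 -m pendant '[{"delta_pos":[0.05,-0.08,0],"turn":0},{"delta_pos":[0,0,-0.1],"turn":0},{"delta_pos":[0,0,-0.1],"turn":0}]'
```

```text
clock: 9.62
tcp_pos: [0.4942, -0.1687, 0.1746]
orientation: [1.703, 2.64, 0.001]
ft_force: [3.5, -1.9, -1.3]
grip_width: 0.0234
```

```bash
python3 -m pendant '[{"delta_pos":[0,0,-0.1],"turn":0},{"delta_pos":[0,0,-0.1],"turn":0},{"delta_pos":[0,0,-0.1],"turn":0}]'
```

```text
clock: 9.87
tcp_pos: [0.4943, -0.1689, 0.1724]
orientation: [1.703, 2.64, 0.001]
ft_force: [0.9, -0.7, 5.4]
grip_width: 0.0236
```

```bash
python3 -m pendant '[{"delta_pos":[0,0,-0.08],"turn":0},{"delta_pos":[0,0,-0.08],"turn":0}]'
```

```text
clock: 10.03
tcp_pos: [0.4943, -0.1689, 0.1709]
orientation: [1.703, 2.639, 0.001]
ft_force: [-1.0, -1.5, 9.4]
grip_width: 0.0237
```

```bash
python3 -m pendant '[{"delta_pos":[0,0,-0.08],"turn":0},{"delta_pos":[0,0,-0.08],"turn":0}]'
```

```text
clock: 10.2
tcp_pos: [0.4942, -0.1689, 0.1695]
orientation: [1.703, 2.639, 0.002]
ft_force: [0.8, 0.4, 5.7]
grip_width: 0.0239
```

```bash
python3 -m pendant '[{"delta_pos":[0,0,-0.1],"turn":0},{"delta_pos":[0,0,-0.1],"turn":0},{"delta_pos":[0,0,-0.1],"turn":0}]'
```

```text
clock: 10.45
tcp_pos: [0.4943, -0.1689, 0.1664]
orientation: [1.703, 2.639, 0.002]
ft_force: [-0.4, -0.8, 9.3]
grip_width: 0.024
```

```bash
python3 -m pendant '[{"delta_pos":[0,0,-0.1],"turn":0},{"delta_pos":[0,0,-0.1],"turn":0},{"delta_pos":[0,0,-0.1],"turn":0},{"delta_pos":[0,0,-0.1],"turn":0},{"delta_pos":[0,0,-0.1],"turn":0}]'
```

```text
clock: 10.87
tcp_pos: [0.4943, -0.1688, 0.1612]
orientation: [1.703, 2.639, 0.001]
ft_force: [1.1, 0.9, 3.2]
grip_width: 0.0238
```

```bash
python3 -m pendant '[{"delta_pos":[0,0,-0.12],"turn":0},{"delta_pos":[0,0,-0.12],"turn":0},{"delta_pos":[0,0,-0.12],"turn":0},{"delta_pos":[0,0,-0.12],"turn":0},{"delta_pos":[0,0,-0.12],"turn":0}]'
```

```text
clock: 11.28
tcp_pos: [0.4943, -0.1688, 0.1551]
orientation: [1.703, 2.639, 0.001]
ft_force: [1.5, -0.0, 5.1]
grip_width: 0.0236
```

```bash
python3 -m pendant '[{"delta_pos":[0,0,-0.12],"turn":0},{"delta_pos":[0,0,-0.12],"turn":0},{"delta_pos":[0,0,-0.12],"turn":0},{"delta_pos":[0,0,-0.12],"turn":0},{"delta_pos":[0,0,-0.12],"turn":0}]'
```

```text
clock: 11.7
tcp_pos: [0.4942, -0.1689, 0.1491]
orientation: [1.703, 2.639, 0.001]
ft_force: [0.8, -0.8, 6.2]
grip_width: 0.0237
```

```bash
python3 -m pendant '[{"delta_pos":[0,0,-0.12],"turn":0},{"delta_pos":[0,0,-0.12],"turn":0},{"delta_pos":[0,0,-0.12],"turn":0},{"delta_pos":[0,0,-0.12],"turn":0},{"delta_pos":[0,0,-0.12],"turn":0}]'
```

```text
clock: 12.12
tcp_pos: [0.4943, -0.1689, 0.1431]
orientation: [1.703, 2.639, 0.002]
ft_force: [0.9, -0.4, 8.2]
grip_width: 0.0237
```

```bash
python3 -m pendant '[{"delta_pos":[0,0,-0.12],"turn":0},{"delta_pos":[0,0,-0.12],"turn":0},{"delta_pos":[0,0,-0.12],"turn":0},{"delta_pos":[0,0,-0.12],"turn":0},{"delta_pos":[0,0,-0.12],"turn":0}]'
```

```text
clock: 12.53
tcp_pos: [0.4943, -0.1689, 0.1371]
orientation: [1.703, 2.639, 0.001]
ft_force: [0.4, -0.7, 9.1]
grip_width: 0.0234
```

```bash
python3 -m pendant '[{"delta_pos":[0,0,-0.1],"turn":0},{"delta_pos":[0,0,-0.1],"turn":0},{"delta_pos":[0,0,-0.1],"turn":0},{"delta_pos":[0,0,-0.1],"turn":0}]'
```

```text
clock: 12.87
tcp_pos: [0.4943, -0.1689, 0.133]
orientation: [1.703, 2.639, 0.001]
ft_force: [-0.0, 0.3, 8.2]
grip_width: 0.0239
```

```bash
python3 -m pendant '[{"delta_pos":[0,0,-0.1],"turn":0},{"delta_pos":[0,0,-0.1],"turn":0},{"delta_pos":[0,0,-0.1],"turn":0}]'
```

```text
clock: 13.12
tcp_pos: [0.4943, -0.1689, 0.13]
orientation: [1.703, 2.639, 0.001]
ft_force: [-1.3, -1.0, 9.1]
grip_width: 0.0237
```

```bash
python3 -m pendant '[{"delta_pos":[0,0,-0.1],"turn":0},{"delta_pos":[0,0,-0.1],"turn":0}]'
```

```text
clock: 13.28
tcp_pos: [0.4943, -0.1689, 0.1279]
orientation: [1.703, 2.639, 0.001]
ft_force: [0.7, -0.3, 2.1]
grip_width: 0.0233
```

```bash
python3 -m pendant '[{"delta_pos":[0,0,-0.1],"turn":0},{"delta_pos":[0,0,-0.1],"turn":0}]'
```

```text
clock: 13.45
tcp_pos: [0.4942, -0.1688, 0.1255]
orientation: [1.703, 2.639, 0.001]
ft_force: [2.0, -1.2, 3.0]
grip_width: 0.0237
```

```bash
python3 -m pendant '[{"delta_pos":[0,0,-0.1],"turn":0}]'
```

```text
clock: 13.53
tcp_pos: [0.4943, -0.1688, 0.1244]
orientation: [1.703, 2.639, 0.001]
ft_force: [3.4, -2.1, -0.8]
grip_width: 0.0236
```

```bash
python3 -m pendant '[{"delta_pos":[0,0,-0.08],"turn":0}]'
```

```text
clock: 13.62
tcp_pos: [0.4943, -0.1688, 0.1234]
orientation: [1.702, 2.639, 0.0]
ft_force: [3.7, -0.7, -0.2]
grip_width: 0.0233
```

```bash
python3 -m pendant '[{"delta_pos":[0,0,-0.08],"turn":0}]'
```

```text
clock: 13.7
tcp_pos: [0.4943, -0.1688, 0.1226]
orientation: [1.702, 2.64, 0.0]
ft_force: [4.7, 0.4, -0.3]
grip_width: 0.0234
```

```bash
python3 -m pendant '[{"delta_pos":[0,0,-0.08],"turn":0}]'
```

```text
clock: 13.78
tcp_pos: [0.4943, -0.1688, 0.1218]
orientation: [1.702, 2.64, 0.0]
ft_force: [4.9, -1.2, -0.6]
grip_width: 0.0237
```

```bash
python3 -m pendant '[{"delta_pos":[0.04,0,-0.06],"turn":0}]'
```

```text
clock: 13.87
tcp_pos: [0.4943, -0.1688, 0.1212]
orientation: [-1.703, -2.64, 0.0]
ft_force: [3.6, -0.6, -1.4]
grip_width: 0.024
```

```bash
python3 -m pendant '[{"delta_pos":[0,0,-0.06],"turn":0}]'
```

```text
clock: 13.95
tcp_pos: [0.4944, -0.1688, 0.1207]
orientation: [-1.703, -2.64, -0.0]
ft_force: [2.3, 0.1, 4.3]
grip_width: 0.0234
```

```bash
python3 -m pendant '[{"delta_pos":[0,0,-0.06],"turn":0}]'
```

```text
clock: 14.03
tcp_pos: [0.4943, -0.1688, 0.1207]
orientation: [-1.703, -2.64, -0.001]
ft_force: [0.2, -0.0, 11.1]
grip_width: 0.0238
```

The force jumped while z stopped at 0.1207: the collar has landed. I'll ease off and release.

```bash
python3 -m pendant '[{"delta_pos":[0,0,0.06],"turn":0},{"delta_pos":[0,0,0],"turn":0}]'
python3 -m pendant '[{"delta_pos":[0,0,0],"turn":0},{"delta_pos":[0,0,0],"turn":0},{"delta_pos":[0,0,0],"turn":0},{"delta_pos":[0,0,0],"turn":0},{"delta_pos":[0,0,0],"turn":0}]' 100 
python3 -m pendant '[{"delta_pos":[0,0,0],"turn":0},{"delta_pos":[0,0,0],"turn":0},{"delta_pos":[0,0,0],"turn":0},{"delta_pos":[0,0,0],"turn":0}]'
```

```text
clock: 14.2
tcp_pos: [0.4943, -0.1688, 0.1207]
orientation: [1.703, 2.64, 0.0]
ft_force: [2.9, -0.9, -1.4]
grip_width: 0.0238
clock: 14.62
tcp_pos: [0.4937, -0.1688, 0.1206]
orientation: [-1.703, -2.639, 0.0]
ft_force: [0.4, -0.0, 1.4]
grip_width: 0.0545
clock: 14.95
tcp_pos: [0.4942, -0.1689, 0.1208]
orientation: [-1.703, -2.64, 0.0]
ft_force: [-0.6, 0.1, -0.2]
grip_width: 0.0561
```

```bash
python3 -m pendant '[{"delta_pos":[0,0,1],"turn":0},{"delta_pos":[0,0,2],"turn":0},{"delta_pos":[0,0,3],"turn":0},{"delta_pos":[0,0,3],"turn":0},{"delta_pos":[0,0,3],"turn":0}]'
python3 -m pendant '[{"delta_pos":[-1.5,2,1],"turn":0},{"delta_pos":[-1.5,2,0],"turn":0},{"delta_pos":[-1.5,2,0],"turn":0},{"delta_pos":[-1.5,2,0],"turn":0},{"delta_pos":[-1.5,2,0],"turn":0}]'
python3 -m pendant '[{"delta_pos":[0,2.5,0],"turn":0},{"delta_pos":[0,2.5,0],"turn":0},{"delta_pos":[0,2.5,0],"turn":0},{"delta_pos":[0,2,0],"turn":0},{"delta_pos":[0,0,0],"turn":0}]'
python3 - <<'E'
from fit import *
im,d=r.grab_frame("top");im2,d2=r.grab_frame("scene")
W,Z,hs,rect=run("top",im,d);b=np.zeros((480,640),bool);b[205:310,395:505]=1
rect(b&(Z>.14),"head",.153); rect(b&(abs(Z-.113)<.01),"collar/rim",.118)
print(np.nanpercentile(Z[b&(Z>.145)],[50,90]))
A=cv2.resize(im2[110:250,200:360],None,fx=2.5,fy=2.5,interpolation=cv2.INTER_CUBIC);B=cv2.resize(im[190:330,390:530],None,fx=2.5,fy=2.5,interpolation=cv2.INTER_CUBIC)
cv2.imwrite('pics/end.png',np.hstack([A,B])[...,::-1])
E
```

```text
clock: 15.37
tcp_pos: [0.4939, -0.1692, 0.2427]
orientation: [1.704, 2.639, -0.0]
ft_force: [1.2, -0.1, 0.5]
grip_width: 0.0559
clock: 15.78
tcp_pos: [0.4185, -0.0683, 0.2516]
orientation: [1.703, 2.639, 0.001]
ft_force: [-0.2, 0.2, 0.3]
grip_width: 0.0558
clock: 16.2
tcp_pos: [0.4192, 0.0297, 0.2515]
orientation: [1.696, 2.644, 0.002]
ft_force: [-0.2, -1.1, 0.8]
grip_width: 0.0557
top head 2096 [469.5 -84. ] [ 50.  121.1] 87.6 mean [457.4 -78.9] z 0.6224 0.011
top collar/rim 362 [ 497.6 -162.9] [48.8 43. ] 24.5 mean [ 494.8 -159.9] z 0.1128 0.0047
[0.62228454 0.63432561]
```

View pics/end.png

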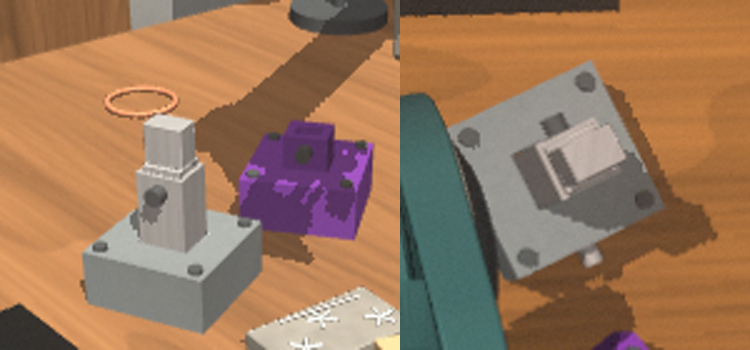

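The final view shows the collar flush on the grey sleeve and the stake upright with the gripper clear. Felt seat height (0.1131 m) agrees with the depth estimate of the rim (about 0.113 m).

```bash
python3 -c "
from h import *
print(r.sense()['joint_velocities'].round(3));print(r.close_job())"
```

```text
[ 0.02   0.001  0.028  0.005  0.001 -0.003  0.004]
the job is handed in; nothing more can be done
None
```

I moved the bare-steel flat stake from the rack's end place into the grey holder, released it, and handed the job in at about 16.3 s of the 48 s allowed. No verdict was reported.

**Feel on the way down:**
- I went down at 14.4 mm/s or less.
- The ball first resisted with about 14 N on the wrist reading, weight offset included. That is slightly above the stated 5 to 12 N.
- A drag of about 8 to 14 N followed. It fell away about 5 to 7 mm above the seat, which matches the ball dropping into the groove.
- The collar landed with a push of about 16 N, a little over the 14 N target. I eased off before opening the jaws.

**Last checks:**
- **Seat height:** I felt the collar stop at about 0.113 m, and the depth picture put the rim at about the same height.
- **Final picture:** the stake stands upright, with its collar flush on the sleeve and the gripper clear.
- **Failed check:** my automatic depth fit of the seated head picked up the arm instead. The seating therefore rests on the felt forces, the heights and the picture.
- **Not measured:** I had no direct reading of the ball's travel or of the contact force on the holder. I also did not re-measure the other stakes, the file or the board at the end.

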